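# Seat the notching cutter on its keyed spindle and close the interlocked guard

### The arm

A 6-joint arm with a two-finger parallel gripper is mounted at the origin on the work surface; the furniture and walls round the work are solid. World frame = base frame: x ahead of the robot, y to its left, z up, the work surface at z = 0. Lengths are in m, angles in rad, forces in N, time in s.
With the tool pointing down it reaches from about 0.225 to 0.875 m from the base axis. Payload 3.4 kg.
Tool frame: the origin (TCP) lies at the very end of the fingers, on their centre line; the grasp point (between the pads) lies 19 mm behind it; z points along the fingers, y is the line along which they close (so a half turn about z gives the same grasp; the last joint's range is limited). The gripper opens to 85 mm and grips with 20 to 120 N. Pads are 22 mm wide; open, the fingers measure 114 mm over their backs; the gripper's body (76 mm by 85 mm) begins 54 mm behind the grasp point. The pads swing forward as they close: fully open they stand 13 mm farther back than shut.
Start: joints at [-1.309, 0.276, 1.505, -0, 1.361, -0.121], TCP at [0.215, -0.533, 0.231] pointing down, gripper open.
Joint ranges: [-2.89, 2.89], [-0.75, 2.08], [0.22, 2.7], [-1.18, 4.32], [0.11, 2.71], [-2.7, 2.7]. Speed limits (rad/s): [2.57, 2.57, 3.14, 3.14, 3.14, 3.14].

### API

Orientations are given as a unit quaternion [w, x, y, z].
In Python, from rig import manip, get_image, camera_info gives the robot as it stands. The module is installed in compiled form; this text tells all that it offers.
- The arm moves only by the shell command python3 -m crank 'ROWS' [FORCE]. ROWS is a JSON object of lists of equal length, an entry for each row: "translation": the shift along the tool's x, y, z in mm, a list of three; "roll": the turn about the tool's z in rad; "fingers": the opening, from 0 (shut) to 1 (fully open). A call has 1 to 8 rows; each row shifts and turns the commanded pose from where the row before left it, along the tool's axes as they then stand; what a row does not reach is not made up. A row lasts 1/10 s, in which the tool goes at most 50 mm and 8.59 degrees, less where a joint would pass 70% of its speed; a pose out of reach is approached as far as the arm can. A call is refused whole if a number of a shift passes 50 or a number of a turn 0.15, either way. A call with a gripper value outside its range is refused whole. The fingers move at their own pace and stop on an object; FORCE is the grip in N (left out, the last holds). Time passes only in rows, so rows that do not move let the fingers close. It gives the time, the measured TCP pose, the force, the opening and the grip force at its end, in the units of the state.
- manip.get_state(): the state, without advancing time (a new reading comes with each control period).
- get_image(name): name is "side" or "top" or "wrist"; returns the picture (420x560x3 uint8, blue, green, red); there is no depth.
- camera_info(name): a dict with "mtx" (3x3 intrinsics, pixels), "D" ([k1, k2, p1, p2, k3] as OpenCV has them; the pictures are not rectified), "rvec" (rotation vector, rad) and "tvec" (3), from world to camera coordinates, as OpenCV has them. Camera axes: x right, y down, z forward; pixel columns grow to the right and rows downward; lengths in m; the calibration is good to about 2 mm. A picture is of the moment at which its call begins: read the wrist's pose just before it. camera_info takes no time and is no camera call; for the wrist camera it gives the pose at the moment of the call.
- manip.sign_off(): hands the job in; it is judged then, once.
The state is a dict: "clock": time; "qpos": joint angles; "qd": joint speeds; "effort": joint torques, N m; "position": TCP position; "ee_rot": TCP orientation; "contact_force": force on the tool from outside, world axes, zero at the start; "moment": the same for the moment, N m; "width": finger opening in m; "gripper_force": force on a finger pad.
Only numpy, scipy, OpenCV 4.12 (cv2) and the standard library are available. Lean on these libraries where they do the work, as an engineer would, in place of code of your own. Each camera call takes 0.05 s, during which the arm holds its last target. There are 200 camera calls.

### The job

The cutter of the edge notcher was put back on its spindle but is only resting on top of the two hidden drive keys. Push it round by its upright tool blocks until its keyways find the keys and it drops fully home on the spindle seat. Only then slide the clear guard fully shut over it, so that the tongue goes all the way into the interlock switch, and leave the other things on the table where they are.

Things in the scene. Friction and masses are not known exactly. Their poses are not given: they have to be found in the camera images.
- notcher: Bench edge notcher, fixed: blue bed with steel top plate, bed top 55 mm above the table. Origin on the vertical spindle axis at table height; x points away from the red stop button's side, y along the bed to the end where the clear guard is parked. Bed: x -95 to +95 mm, y -141 to +235 mm. A fixed collar round the spindle (74 mm across, top 32 mm above the bed) hides the drive keys.
- spindle_end (a point): Upper end of the steel spindle, 22.8 mm thick, 123 mm above the table. Lower down, hidden, it has two opposite keys, 6 mm wide, reaching 18 mm from the axis, upper ends 81 mm above the table. The keys' angle is unknown; a brake holds the spindle (slips at about 0.9 Nm, so keep pushes under 15 N).
- cutter: Loose cutter, about 0.6 kg: aluminium disc, 116 mm across, 26 to 36 mm above its origin (the centre of the hub's underside, z up). Four dark tool blocks, 14 x 14 mm, stand on it at 45 mm from the axis on its own +x, +y, -x, -y, tops 64 mm above the origin, bits outward to 57 mm. A push of 1 to 3 N on a block turns it either way. Origin 81 mm above the table at the start, 65 mm when home.
- cutter_top (a point): Centre of the top of the cutter's hub, 42 mm above the cutter's origin, round the 24 mm bore. Two opposite keyways, 10.4 mm wide, lie on the cutter's own +x and -x: it fits at two angles half a turn apart. It falls 16 mm by its weight when they meet the keys within about 7 degrees, then is locked to the spindle. It may lean up to 3 degrees or hang part way: nudge or press its high side.
- seat (a point): Point on the spindle axis on the seat flange, 65 mm above the table: the cutter's origin lies here when it is home.
- guard (a joint): Clear guard hood, 168 mm wide, 136 mm long along the notcher's y, top 141 mm and inside 137 mm above the table. Value in m: 0 open, 0.156 fully shut at its stop; it closes towards the notcher's -y. Friction about 2.5 N; it stays where it is left. A cutter that is home passes 8 mm under it, one resting on the keys is 8 mm too high.
- guard_handle (a point): Middle of the black bar handle on the guard: an 11 mm round bar along the notcher's x, 90 mm between its posts, axis 171 mm above the table, 30 mm above the guard's top, at the middle of the guard's length. Shut, it is right above the spindle axis.
- switch_slot (a point): Mouth of the slot, 21 x 6 mm, in the red head of the yellow interlock switch; the switch is 34 mm wide and reaches 72 mm above the bed. The guard's flat tongue, 14 x 3 mm and 25 mm long, enters it towards the notcher's -y as the guard shuts.
- solvent_bottle: Bystander: upright clear solvent bottle with black cap, 31 x 57 x 138 mm, origin at the centre of its underside. Leave alone.
- blue_knob: Bystander: blue star knob with a steel stud, 37 x 41 x 42 mm, origin at the underside. Leave alone.
- hex_key: Bystander: black bent hexagon key, 28 x 92 x 5 mm, lying flat. Leave alone.
- cork_block: Bystander: cork sanding block, 60 x 100 x 34 mm, origin at the centre of its underside. Leave alone.
Things that resemble listed ones, but are neither listed nor needed, are in the scene too. There is more than one size of the cutter; the job needs the larger.

How it is judged:
On the way, in this order (a step that is already met when the one before it is completed fails the run):
1. the cutter has dropped fully home on the spindle seat (z of cutter in the frame of notcher below 0.068 m and distance between cutter and seat below 0.004 m and angle between cutter's own z axis and vertical below 0.05 rad), for 0.2 s.
2. the guard is fully shut with its tongue all the way in the switch (value of joint guard above 0.152 m), for 0.2 s.
At the end, for the whole second after the job is handed in: The cutter sits home on the seat (its origin within 4 mm of the seat point, not more than 3 mm above it, level within 0.05 rad, at rest) and the guard is shut to within 4 mm of its stop, tongue in the switch (all of step 1 and value of joint guard above 0.152 m and linear speed of cutter below 0.02 m/s); the robot touches nothing.
It fails at once if the guard is pushed shut (past 45 mm) while the cutter still stands high (value of joint guard above 0.045 m and z of cutter in the frame of notcher above 0.072 m).
It fails at once if the bottle is tipped or shoved more than 3 cm (angle between solvent_bottle's own z axis and vertical above 0.5 rad or distance of solvent_bottle from where it was at the start of the episode above 0.03 m).
It fails at once if another bystander is shoved more than 3 cm (distance of any of blue_knob, hex_key, cork_block from where it was at the start of the episode above 0.03 m).
It also fails if it takes over 72 s, if anything falls off the work surface, if the arm or the gripper's body presses on something with over 40 N, if the wrist force passes 120 N, or if a joint passes its speed limit or range.

## Working session

There is one attempt and no reset: what is moved stays moved. The work goes in short steps, Python scripts to look and compute and a shell command to move; the robot and the scene stay as the last step left them, time stands still between calls to the robot, and variables do not carry over. Pictures are saved under pics/ and viewed, at most 10 in all, crops included, and the job is handed in when it is done.

```bash
mkdir -p pics
cat > h.py <<'E'
import numpy as np, cv2
from rig import manip, get_image, camera_info
from scipy.spatial.transform import Rotation as R
def ray(ci,uv):
    p=cv2.undistortPoints(np.array([[uv]],float),np.array(ci["mtx"]),np.array(ci["D"]))[0,0]
    Rm=cv2.Rodrigues(np.array(ci["rvec"],float))[0]; t=np.array(ci["tvec"],float).ravel()
    return -Rm.T@t, Rm.T@np.array([p[0],p[1],1])
def onz(ci,uv,z):
    o,d=ray(ci,uv); return o+d*(z-o[2])/d[2]
def proj(ci,P):
    return cv2.projectPoints(np.array(P,float).reshape(-1,3),np.array(ci["rvec"],float),np.array(ci["tvec"],float),np.array(ci["mtx"]),np.array(ci["D"]))[0].reshape(-1,2)
def tri(c1,u1,c2,u2):
    o1,d1=ray(c1,u1);o2,d2=ray(c2,u2)
    A=np.stack([d1,-d2],1); s=np.linalg.lstsq(A,o2-o1,rcond=None)[0]
    a=o1+d1*s[0];b=o2+d2*s[1]; return (a+b)/2,np.linalg.norm(a-b)
E
python3 - <<'E'
from h import *
for n in("top","side"):
    cv2.imwrite(f"pics/{n}0.png",cv2.resize(get_image(n),(800,600),interpolation=cv2.INTER_CUBIC))
s=manip.get_state();print(s)
for n in("top","side"):
    c=camera_info(n); print(n,ray(c,(280,210)),c["mtx"][0][0])
E
```

```text
{'clock': 0.1, 'qpos': array([-1.30901489e+00,  2.76516705e-01,  1.50605155e+00,  1.83407015e-05,
        1.36074933e+00, -1.20991639e-01]), 'qd': array([ 0.00068044, -0.0011963 , -0.00038445, -0.00024374,  0.00031527,
       -0.0020521 ]), 'effort': array([ 2.63049595e-03, -4.17699552e+01, -2.46405602e+01, -1.58150156e-04,
        5.81826404e-03,  6.65164350e-06]), 'position': array([ 0.21463142, -0.53288864,  0.23051689]), 'ee_rot': array([-8.60961587e-04,  9.81741431e-01,  1.90218343e-01, -5.17182063e-05]), 'contact_force': array([-0.54477932,  0.0878443 , -0.17954139]), 'moment': array([-0.01979705, -0.03130869,  0.02195214]), 'gripper_force': 0.0, 'width': 0.08524684308602526}
top (array([0.28894529, 0.0344291 , 1.38129877]), array([ 0.18626013, -0.00531687, -0.98254639])) 442.3670858288252
side (array([ 0.03195321, -1.29248777,  0.78953729]), array([ 0.32493233,  0.84337822, -0.4279422 ])) 540.5556556111759
```

View pics/top0.png

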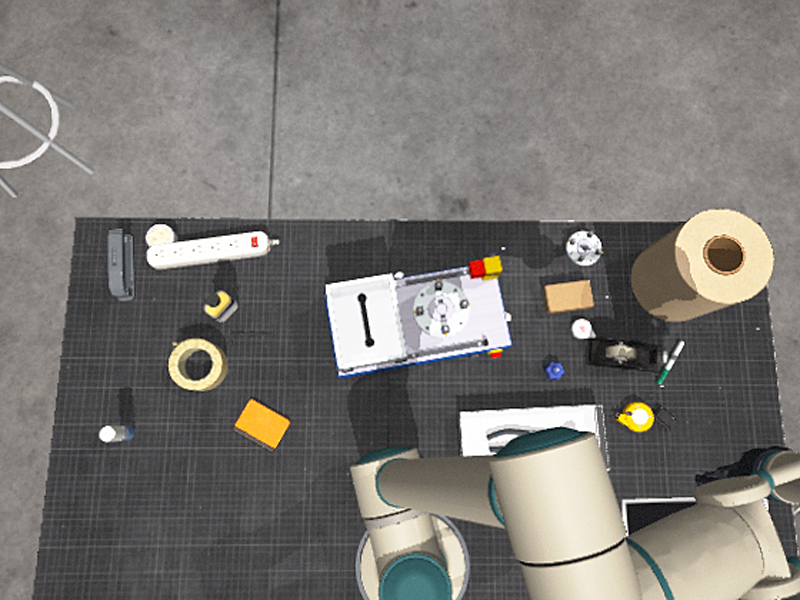

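View pics/side0.png

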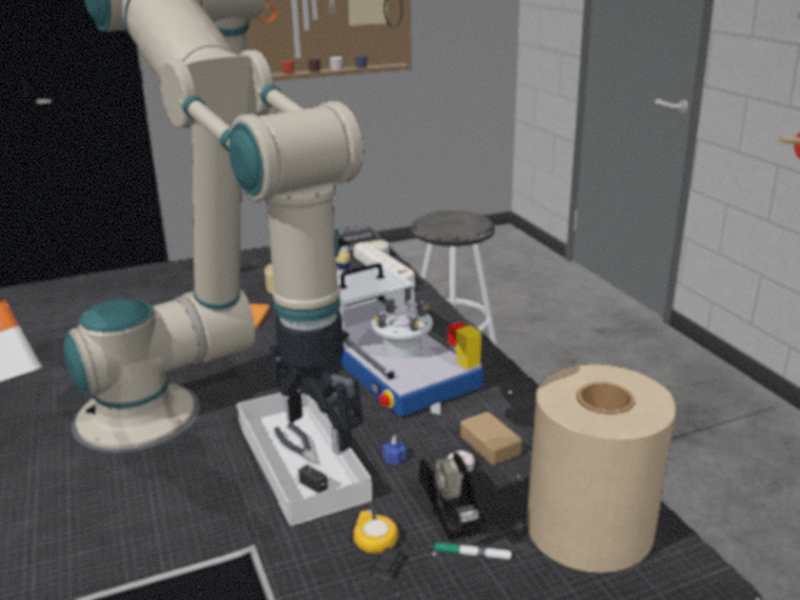

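The top view shows the notcher, with the guard parked at left: handle bar at (362,297)–(369,344), cutter centre near (441,308) and tool blocks around it. The switch is at (485,267) and the stop button at (495,353). The side view confirms the cutter is standing on its collar, with the gripper low at the front.

Run:
```python
from h import *
c=camera_info("top"); k=.7
for n,uv,z in [("h1",(362,297),.171),("h2",(369,344),.171),("spin",(441,307),.123),("switch",(485,267),.127),("stop",(496,353),.04),
 ("b1",(438,287),.145),("b2",(463,303),.145),("b3",(445,329),.145),("b4",(420,312),.145)]:
    print(n,onz(c,(uv[0]*k,uv[1]*k),z).round(4))
s=manip.get_state();q=s["ee_rot"];print(R.from_quat([q[1],q[2],q[3],q[0]]).as_matrix().round(3))
I=get_image("top")[150:285,215:375]
cv2.imwrite("pics/topc.png",cv2.resize(I,None,fx=5,fy=4.444 if 0 else 4.4,interpolation=cv2.INTER_CUBIC)[:600])
```

```text
h1 [0.5239 0.1019 0.171 ]
h2 [0.4319 0.087  0.171 ]
spin [ 0.5136 -0.0554  0.123 ]
switch [ 0.5965 -0.1457  0.127 ]
stop [ 0.4297 -0.1779  0.04  ]
b1 [ 0.5503 -0.0481  0.145 ]
b2 [ 0.518  -0.0978  0.145 ]
b3 [ 0.4656 -0.0615  0.145 ]
b4 [ 0.4993 -0.0121  0.145 ]
[[ 0.928  0.373 -0.   ]
 [ 0.373 -0.928  0.002]
 [ 0.    -0.002 -1.   ]]
```

View pics/topc.png

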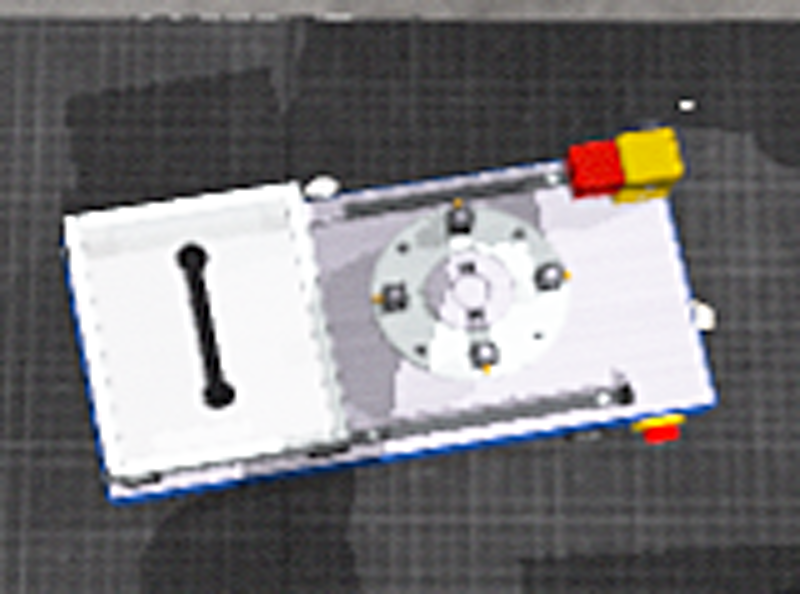

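The crop shows the keyways on the hub at (467,267) and (475,317), so the cutter's x axis lies close to the notcher's x, about 9° in world. I'll centre the open gripper on the spindle with a finger between each pair of blocks. Rolling it should then turn the cutter with a pure couple.

```bash
python3 -m crank '{"translation":[[38,-27.6,-8],[38,-27.6,-8],[38,-27.6,-8],[38,-27.6,-8],[38,-27.6,-8],[38,-27.6,0],[38,-27.6,0],[38,-27.6,0]],"roll":[0,0,0,0,0,0,0,0],"fingers":[1,1,1,1,1,1,1,1]}'
python3 -m crank '{"translation":[[38,-27.6,0],[38,-27.6,0],[38,-27.6,0],[38,-27.6,0],[0,0,0],[0,0,0]],"roll":[0,0,0,0,0,0],"fingers":[1,1,1,1,1,1]}'
python3 - <<'E'
from h import *
s=manip.get_state();print(s["position"],s["ee_rot"],s["qpos"])
c=camera_info("wrist");I=get_image("wrist");cv2.imwrite("pics/w1.png",cv2.resize(I,(800,600)))
np.savez("w1.npz",**{k:np.array(v) for k,v in c.items()})
print(ray(c,(280,210)),proj(c,[[.5136,-.0554,.123]]))
E
```

```text
clock: 0.95
position: [0.4148, -0.2132, 0.2713]
ee_rot: [0.0, 0.982, 0.19, 0.0]
contact_force: [0.3, -1.0, -0.1]
width: 0.085
gripper_force: 0.0
clock: 1.55
position: [0.514, -0.055, 0.2708]
ee_rot: [0.0, 0.981, 0.192, -0.001]
contact_force: [0.2, 0.9, 0.2]
width: 0.0855
gripper_force: 0.0
[ 0.51399909 -0.05501756  0.27078899] [ 1.27996491e-04  9.81466392e-01  1.91632933e-01 -7.24459837e-04] [-2.40693292e-01  1.68011304e-01  1.55203537e+00 -8.50255283e-04
  1.42275338e+00  9.44577562e-01]
(array([ 0.58815431, -0.02569963,  0.41440821]), array([-0.29247948, -0.11121902, -0.94981327])) [[281.63381474 194.54455485]]
```

View pics/w1.png

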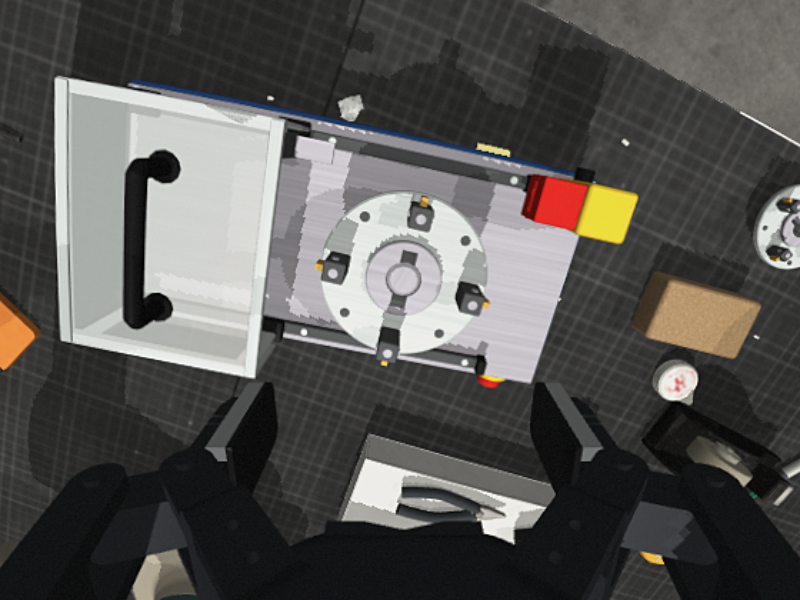

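The wrist view shows the spindle end at (404,279) and the block tops at (422,217), (472,298), (387,352) and (335,267). That agrees with the top-view estimate.

Run:
```python
from h import *
c=dict(np.load("w1.npz"));k=.7
P=onz(c,(404*k,279*k),.123);print(P)
for uv in [(422,219),(471,300),(387,352),(334,268)]:
    b=onz(c,(uv[0]*k,uv[1]*k),.145);d=b-P;print(b.round(4),np.hypot(*d[:2]),np.degrees(np.arctan2(d[1],d[0])))
for n in [(163,163),(156,306)]: print(onz(c,(n[0]*k,n[1]*k),.171))
```

```text
[ 0.51332255 -0.05672975  0.123     ]
[ 0.5577 -0.0503  0.145 ] 0.04483906480680112 8.22430857459398
[ 0.5222 -0.0991  0.145 ] 0.04330030575604213 -78.18099516978316
[ 0.4684 -0.0628  0.145 ] 0.04535293685978965 -172.27419231400268
[ 0.5092 -0.0114  0.145 ] 0.04554988049999243 95.21480929512325
[0.53692897 0.09151039 0.171     ]
[0.45584769 0.07717142 0.171     ]
```

```bash
python3 -m crank '{"translation":[[-1,0.9,0],[0,0,0],[0,0,0],[0,0,0],[0,0,0],[0,0,0],[0,0,0],[0,0,0]],"roll":[0.147,0.147,0.147,0.147,0.147,0.147,0.147,0],"fingers":[1,1,1,0.92,0.92,0.92,0.92,0.92]}' 
python3 -m crank '{"translation":[[0,0,35],[0,0,35],[0,0,30],[0,0,20],[0,0,0]],"roll":[0,0,0,0,0],"fingers":[0.92,0.92,0.92,0.92,0.92]}'
python3 - <<'E'
from h import *
s=manip.get_state();print(s["position"],s["qpos"],s["width"])
I=get_image("wrist");cv2.imwrite("pics/w2.png",cv2.resize(I,(800,600)))
E
```

```text
clock: 2.4
position: [0.5126, -0.0588, 0.2713]
ee_rot: [0.0, 0.948, -0.319, -0.0]
contact_force: [-0.2, -0.1, -0.6]
width: 0.0784
gripper_force: 0.0
clock: 2.9
position: [0.5107, -0.0576, 0.1486]
ee_rot: [0.0, 0.948, -0.317, -0.003]
contact_force: [-0.8, -0.3, -0.5]
width: 0.0784
gripper_force: 0.0
[ 0.51066449 -0.05757314  0.148582  ] [-2.47439132e-01  2.50755065e-01  1.75926103e+00 -4.43299159e-04
  1.13839575e+00  1.96861658e+00] 0.07842584373706388
```

View pics/w2.png

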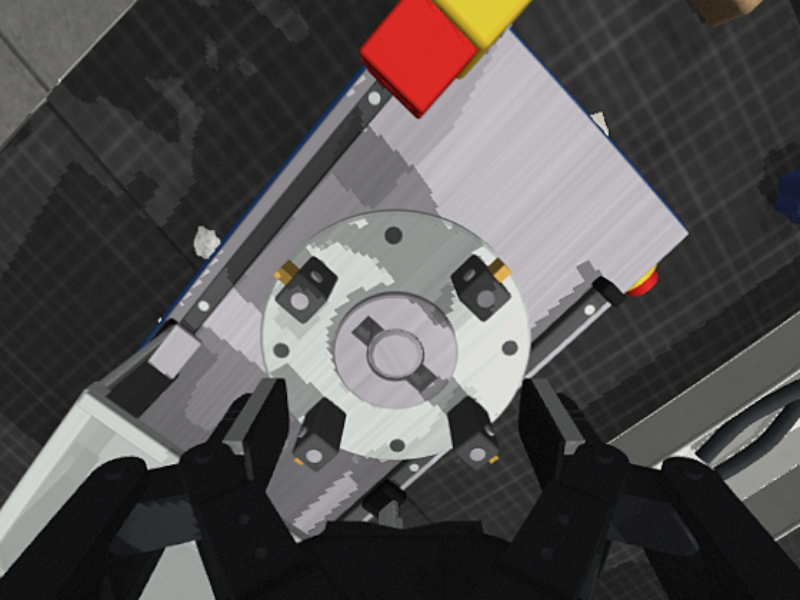

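The fingers sit between the blocks, with the left one at (270,400) and the right at (540,400), and the hub is centred at (396,355). I'll correct the small offset, lower, and then start turning.

```bash
python3 -m crank '{"translation":[[1.4,-2.4,12],[0,0,12],[0,0,12],[0,0,0]],"roll":[0,0,0,0],"fingers":[0.92,0.92,0.92,0.92]}'
python3 -m crank '{"translation":[[0,0,0],[0,0,0],[0,0,0],[0,0,0],[0,0,0],[0,0,0],[0,0,0],[0,0,0]],"roll":[-0.06,-0.06,-0.06,-0.06,-0.06,-0.06,-0.06,-0.06],"fingers":[0.92,0.92,0.92,0.92,0.92,0.92,0.92,0.92]}'
python3 -c "
from h import *;s=manip.get_state();print(s['moment'],s['contact_force'],s['qpos'])"
```

```text
clock: 3.35
position: [0.5146, -0.0557, 0.1135]
ee_rot: [0.0, 0.948, -0.317, -0.002]
contact_force: [0.0, 0.6, -0.3]
width: 0.0787
gripper_force: 0.0
clock: 4.15
position: [0.5146, -0.0558, 0.1152]
ee_rot: [0.0, 0.997, -0.082, -0.001]
contact_force: [-1.8, 0.1, -0.3]
width: 0.0793
gripper_force: 1.0
[-0.00678265  0.30286578 -0.0517232 ] [-1.79240438  0.08499957 -0.25415093] [-2.42100527e-01  2.86857309e-01  1.80228606e+00 -5.74659866e-04
  1.05528406e+00  1.49244388e+00]
```

Contact was made gently, at about 2 N. I'll keep turning slowly.

```bash
for i in 1; do python3 -m crank '{"translation":[[-0.3,0,0],[0,0,0],[0,0,0],[0,0,0],[0,0,0],[0,0,0],[0,0,0],[0,0,0]],"roll":[-0.05,-0.05,-0.05,-0.05,-0.05,-0.05,-0.05,-0.05],"fingers":[0.92,0.92,0.92,0.92,0.92,0.92,0.92,0.92]}'; done
python3 -c "
from h import *;s=manip.get_state();print(s['moment'],s['contact_force'],s['qpos'][5])"
python3 -m crank '{"translation":[[0,0,0],[0,0,0],[0,0,0],[0,0,0],[0,0,0],[0,0,0],[0,0,0],[0,0,0]],"roll":[-0.05,-0.05,-0.05,-0.05,-0.05,-0.05,-0.05,-0.05],"fingers":[0.92,0.92,0.92,0.92,0.92,0.92,0.92,0.92]}'
python3 - <<'E'
from h import *
s=manip.get_state();print(s['moment'],s['contact_force'],s['qpos'][5])
I=get_image("wrist");cv2.imwrite("pics/w3.png",cv2.resize(I,(800,600)))
E
```

```text
clock: 4.95
position: [0.5149, -0.0561, 0.1153]
ee_rot: [0.0, 0.993, 0.118, -0.001]
contact_force: [-1.1, -0.9, 0.4]
width: 0.0782
gripper_force: 1.5
[-0.12703443  0.25139526 -0.16432134] [-1.11706662 -0.92317442  0.41785088] 1.092869856436447
clock: 5.75
position: [0.5156, -0.0559, 0.1154]
ee_rot: [0.0, 0.95, 0.313, -0.0]
contact_force: [-1.2, 0.1, -0.5]
width: 0.0786
gripper_force: 1.0
[ 0.02065638  0.09024058 -0.06622888] [-1.16721095  0.0632896  -0.48151488] 0.6927289315665076
```

View pics/w3.png

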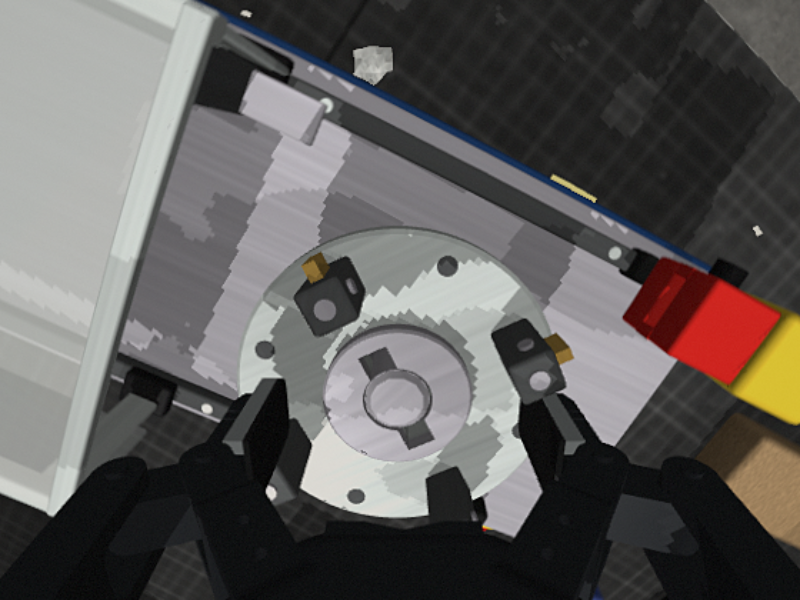

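The cutter is turning with the fingers: the right block at (535,360) is against the right finger, and the hub face is still level with the spindle end. I'll continue.

```bash
python3 -m crank '{"translation":[[-1,0,0],[0,0,0],[0,0,0],[0,0,0],[0,0,0],[0,0,0],[0,0,0],[0,0,0]],"roll":[-0.05,-0.05,-0.05,-0.05,-0.05,-0.05,-0.05,-0.05],"fingers":[0.92,0.92,0.92,0.92,0.92,0.92,0.92,0.92]}'
python3 -c "
from h import *;s=manip.get_state();print(s['moment'],s['contact_force'],s['qpos'][5])
cv2.imwrite('pics/w4.png',get_image('wrist'))"
python3 -m crank '{"translation":[[0,0,0],[0,0,0],[0,0,0],[0,0,0],[0,0,0],[0,0,0],[0,0,0],[0,0,0]],"roll":[-0.05,-0.05,-0.05,-0.05,-0.05,-0.05,-0.05,-0.05],"fingers":[0.92,0.92,0.92,0.92,0.92,0.92,0.92,0.92]}'
python3 - <<'E'
from h import *
s=manip.get_state();print(s['moment'],s['contact_force'],s['qpos'][5])
I=get_image("wrist");cv2.imwrite("pics/w5.png",I)
a=cv2.imread("pics/w4.png");cv2.imwrite("pics/w45.png",cv2.resize(np.hstack([a,I])[140:],(800,400)))
E
```

```text
clock: 6.6
position: [0.5156, -0.0562, 0.1159]
ee_rot: [0.0, 0.869, 0.495, 0.001]
contact_force: [1.3, 1.1, 1.8]
width: 0.0786
gripper_force: 1.5
[ 0.27747131 -0.02911497 -0.14022782] [1.34042424 1.14957633 1.77735696] 0.2922855912449331
clock: 7.45
position: [0.5174, -0.0558, 0.1183]
ee_rot: [0.002, 0.754, 0.657, 0.003]
contact_force: [0.3, 3.7, 14.0]
width: 0.0787
gripper_force: 7.5
[ 0.46719407  0.40413132 -0.20477513] [ 0.26522813  3.70784816 14.01714844] -0.10672975190829598
```

View pics/w45.png

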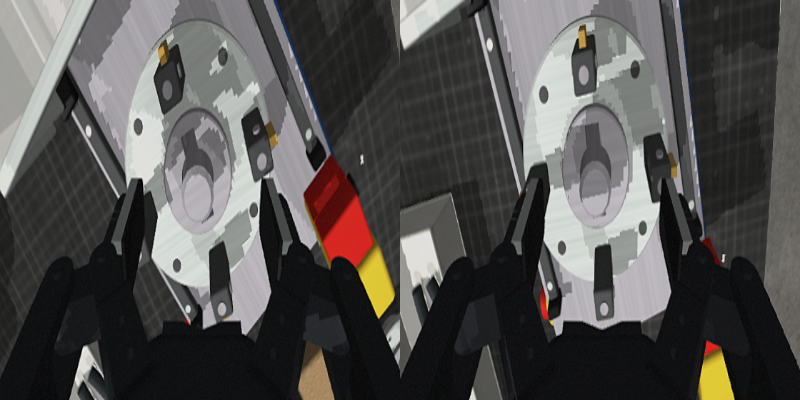

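In the left half the spindle already stands proud of the hub, so the cutter dropped before that picture. The last call over-pushed and the vertical force rose to 14 N. I'll roll back, lift off and check the cutter's height and tilt.

```bash
python3 -m crank '{"translation":[[0,0,0],[0,0,0],[0,0,-20],[0,0,-30],[0,0,-40],[0,0,-40],[0,0,0],[0,0,0]],"roll":[0.12,0.1,0,0,0,0,0,0],"fingers":[0.92,0.92,0.92,0.92,0.92,0.92,0.92,0.92]}'
python3 - <<'E'
from h import *
s=manip.get_state();print(s['moment'],s['contact_force'],s['qpos'])
c=camera_info("wrist");I=get_image("wrist");cv2.imwrite("pics/w6.png",I);np.savez("w6.npz",**{k:np.array(v) for k,v in c.items()})
cs=camera_info("side");S=get_image("side");p=proj(cs,[[.5134,-.0562,.11]])[0].astype(int);print(p)
o=p-[45,45];cr=cv2.resize(S[o[1]:o[1]+90,o[0]:o[0]+90],(400,400),interpolation=cv2.INTER_CUBIC);print("side crop origin",o)
print("wrist proj",proj(c,[[.5134,-.0562,.123]]))
cv2.imwrite("pics/c6.png",np.hstack([cv2.resize(I,(533,400))[:,:400] if 0 else cv2.resize(I,(400,400)),cr]))
E
```

```text
clock: 8.3
position: [0.5153, -0.0566, 0.2462]
ee_rot: [0.001, 0.822, 0.57, 0.001]
contact_force: [-0.5, -0.8, -0.1]
width: 0.0787
gripper_force: 0.0
[-0.042666    0.03438763  0.02560664] [-0.52956043 -0.75808549 -0.10134178] [-2.43589286e-01  1.80617322e-01  1.59688220e+00 -2.58503133e-04
  1.36165932e+00  1.14268049e-01]
[282 226]
side crop origin [237 181]
wrist proj [[278.97166874 201.04658292]]
```

View pics/c6.png

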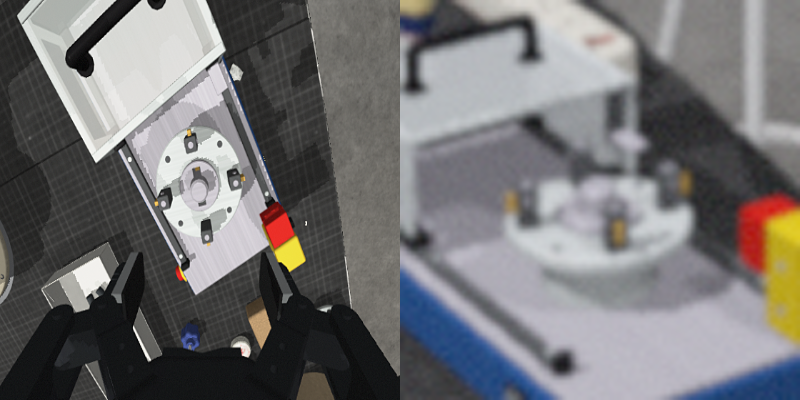

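Run:
```python
from h import *
A=np.array([.5134,-.0562]);t=np.linspace(0,2*np.pi,48,endpoint=False)
def ov(I,c,z,w,sz):
    p=proj(c,[[*A,.1]])[0].round().astype(int);o=p-w//2
    cr=cv2.resize(I[o[1]:o[1]+w,o[0]:o[0]+w],(sz,sz),interpolation=cv2.INTER_CUBIC);k=sz/w
    for zz,r,col in((.101,.058,(0,0,255)),(.107,.012,(255,0,255)),(.123,.0114,(0,255,0))):
        P=np.c_[A[0]+r*np.cos(t),A[1]+r*np.sin(t),np.full(48,zz)]
        for q in proj(c,P): cv2.circle(cr,tuple(((q-o+.5)*k).astype(int)),1,col,-1)
    print(o,k);return cr
S=get_image("side");a=ov(cv2.imread("pics/w6.png"),dict(np.load("w6.npz")),.101,150,400);b=ov(S,camera_info("side"),.101,80,400)
cv2.imwrite("pics/ov.png",np.hstack([a,b]))
```

```text
[204 119] 2.6666666666666665
[242 190] 5.0
```

View pics/ov.png

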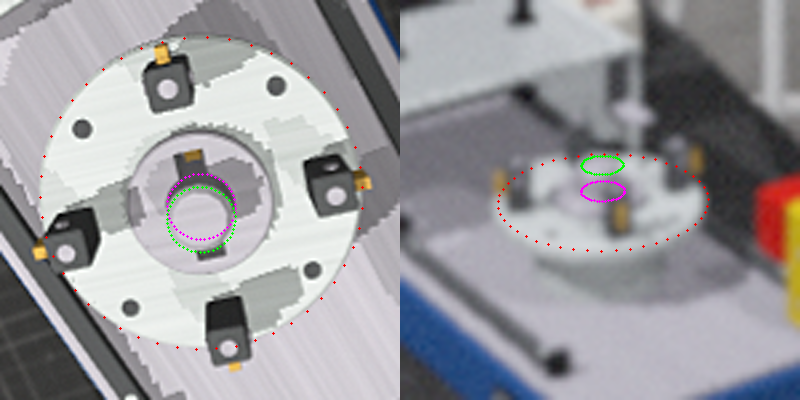

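The overlay shows the disc rim and spindle end matching the home-height prediction in both views, and a gold key is visible in the keyway at (190,160). I'll check tilt and height with PnP on the block-top holes at (168,89), (337,196), (228,348) and (66,254).

Run:
```python
from h import *
c=dict(np.load("w6.npz"))
px=np.array([(168,89),(337,196),(228,348),(66,254)],float)/2.6667+[204,119]-.5
ob=np.array([(0,45,64),(45,0,64),(0,-45,64),(-45,0,64)],float)/1e3
ok,rv,tv=cv2.solvePnP(ob,px,c["mtx"],c["D"],flags=cv2.SOLVEPNP_ITERATIVE)
Rc=cv2.Rodrigues(c["rvec"])[0];M=Rc.T@cv2.Rodrigues(rv)[0];p=Rc.T@(tv.ravel()-c["tvec"].ravel())
print("origin",p,"zaxis",M[:,2],"angle x",np.degrees(np.arctan2(M[1,0],M[0,0])))
print((cv2.projectPoints(ob,rv,tv,c["mtx"],c["D"])[0].reshape(-1,2)-px).round(2))
```

```text
origin [ 0.51292681 -0.05409531  0.06791289] zaxis [ 0.00693884 -0.01757974  0.99982139] angle x -8.175177723861843
[[ 0.05 -0.  ]
 [-0.11  0.07]
 [ 0.2  -0.02]
 [-0.13 -0.05]]
```

PnP gives an origin of about 68 mm (±2 mm) with roughly 1° of lean, consistent with home. To be sure, I'll press gently on two opposite block tops. That seats the cutter if it is hanging, and contact confirms its height.

```bash
python3 -m crank '{"translation":[[0,-2,0],[0,0,0],[0,0,30],[0,0,35],[0,0,35],[0,0,19],[0,0,0],[0,0,0]],"roll":[-0.115,-0.1,0,0,0,0,0,0],"fingers":[0.92,0.92,0.92,0.92,0.92,0.92,0.92,0.92]}'
python3 -m crank '{"translation":[[0,0,2],[0,0,0]],"roll":[0,0],"fingers":[0.92,0.92]}'
python3 -m crank '{"translation":[[0,0,2],[0,0,0]],"roll":[0,0],"fingers":[0.92,0.92]}'
python3 -m crank '{"translation":[[0,0,2],[0,0,0]],"roll":[0,0],"fingers":[0.92,0.92]}'
```

```text
clock: 9.25
position: [0.5127, -0.0558, 0.1256]
ee_rot: [-0.001, 0.756, 0.655, -0.001]
contact_force: [0.6, -0.4, 0.1]
width: 0.0785
gripper_force: 0.0
clock: 9.45
position: [0.5138, -0.056, 0.1252]
ee_rot: [0.001, 0.755, 0.655, 0.001]
contact_force: [0.2, -1.0, 0.5]
width: 0.0786
gripper_force: 0.0
clock: 9.65
position: [0.5132, -0.0559, 0.1227]
ee_rot: [0.0, 0.755, 0.655, 0.0]
contact_force: [0.6, 0.1, 0.1]
width: 0.0785
gripper_force: 0.0
clock: 9.85
position: [0.5129, -0.0558, 0.1202]
ee_rot: [-0.0, 0.755, 0.655, -0.0]
contact_force: [0.7, -0.8, -0.0]
width: 0.0784
gripper_force: 0.0
```

```bash
for i in 1; do python3 -m crank '{"translation":[[0,0,1.5],[0,0,0]],"roll":[0,0],"fingers":[0.92,0.92]}' | grep -E "posi|contact"; done
python3 -m crank '{"translation":[[0,0,1.5],[0,0,0]],"roll":[0,0],"fingers":[0.92,0.92]}' | grep -E "posi|contact"
python3 -m crank '{"translation":[[0,0,1],[0,0,0]],"roll":[0,0],"fingers":[0.92,0.92]}' | grep -E "posi|contact"
```

```text
position: [0.5129, -0.0559, 0.1186]
contact_force: [-0.0, -0.3, 0.7]
position: [0.5131, -0.0558, 0.1184]
contact_force: [-1.8, 0.7, 8.4]
position: [0.5131, -0.0559, 0.1184]
contact_force: [-3.8, 0.8, 13.9]
```

It's rigid contact at 118.4 mm on both blocks, with nothing giving under 14 N, so the cutter is home. I'll lift, close the fingers, and align tool x with the notcher's y. Then I'll go past the handle on its far side.

```bash
python3 -m crank '{"translation":[[0,0,-20],[0,0,-40],[0,0,-45],[0,0,0],[0,0,0],[0,0,0]],"roll":[0,0,0,-0.11,-0.1,-0.1],"fingers":[0.92,0.92,0.92,0,0,0]}'
python3 -m crank '{"translation":[[38,0,0],[38,0,0],[38,0,0],[38,0,0],[38,0,0],[0,0,0]],"roll":[0,0,0,0,0,0],"fingers":[0,0,0,0,0,0]}'
python3 - <<'E'
from h import *
s=manip.get_state();q=s["ee_rot"];M=R.from_quat([q[1],q[2],q[3],q[0]]).as_matrix();print(s["position"],s["qpos"],M[:,0])
c=camera_info("wrist");I=get_image("wrist")
w=dict(np.load("w1.npz"))
for u in [(143,165),(135,318)]: print("bar",onz(w,(u[0]*.7,u[1]*.7),.171))
x=M[:2,0];e=np.array([x[1],-x[0]])
for u in [(143,165),(135,318)]:
    d=onz(w,(u[0]*.7,u[1]*.7),.171)[:2]-s["position"][:2];print("rel tool x,notch x",d@x,d@e)
T=I.copy()
for off in(-.045,0,.045):
    P=np.array([.5134,-.0562])+.156*x+off*e
    cv2.circle(T,tuple(proj(c,[[*P,.171]])[0].astype(int)),3,(0,0,255),-1)
cv2.circle(T,tuple(proj(c,[[*s["position"]]])[0].astype(int)),3,(0,255,0),-1)
cv2.imwrite("pics/w8.png",cv2.resize(T,(800,600)))
E
```

```text
clock: 11.05
position: [0.5132, -0.0558, 0.2218]
ee_rot: [0.001, 0.644, 0.765, 0.0]
contact_force: [-0.2, 0.2, -0.1]
width: 0.0358
gripper_force: 0.0
clock: 11.65
position: [0.4801, 0.1354, 0.2213]
ee_rot: [-0.001, 0.643, 0.765, 0.001]
contact_force: [0.4, -0.6, 0.3]
width: -0.0004
gripper_force: 0.0
[0.48009937 0.13537369 0.22128705] [ 0.13349557  0.16720577  1.67718459  0.00247401  1.29739936 -0.03990993] [-0.17187891  0.98511519  0.00238799]
bar [0.53195504 0.10159446 0.171     ]
bar [0.44345997 0.08758624 0.171     ]
rel tool x,notch x -0.04218932560158472 0.04527786438370358
rel tool x,notch x -0.040778607865953234 -0.04430768999773357
```

View pics/w8.png

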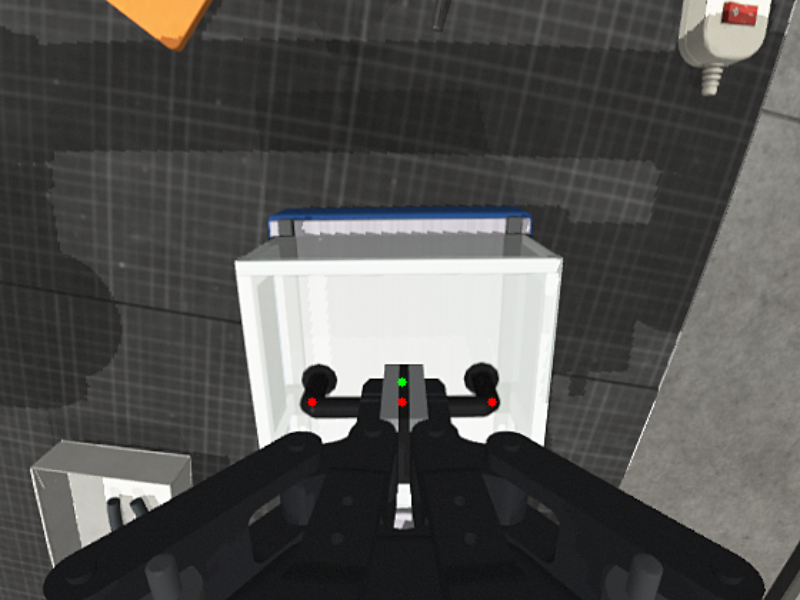

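The handle bar lies at image row 403, from x=312 to 492, centred on the fingers and about 40 mm behind the TCP along tool −x. I'll lower the fingers and push.

```bash
python3 -m crank '{"translation":[[0,0,30],[0,0,33],[0,0,0],[-10,0,0],[-10,0,0],[-8,0,0],[-8,0,0],[-8,0,0]],"roll":[0,0,0,0,0,0,0,0],"fingers":[0,0,0,0,0,0,0,0]}'
python3 -m crank '{"translation":[[-10,0,0],[-10,0,0],[-10,0,0],[-10,0,0],[-10,0,0],[-10,0,0],[-10,0,0],[-10,0,0]],"roll":[0,0,0,0,0,0,0,0],"fingers":[0,0,0,0,0,0,0,0]}'
```

```text
clock: 12.5
position: [0.4901, 0.0876, 0.1595]
ee_rot: [0.001, 0.646, 0.764, 0.001]
contact_force: [1.6, 2.9, 1.2]
width: 0.0002
gripper_force: 1.6
clock: 13.3
position: [0.5022, 0.0084, 0.1582]
ee_rot: [-0.0, 0.645, 0.764, -0.0]
contact_force: [1.1, 3.7, 1.2]
width: -0.0002
gripper_force: 1.7
```

```bash
python3 -m crank '{"translation":[[-8,0,0],[-8,0,0],[-8,0,0],[-6,0,0],[-5,0,0],[-5,0,0],[0,0,0]],"roll":[0,0,0,0,0,0,0],"fingers":[0,0,0,0,0,0,0]}'
python3 -m crank '{"translation":[[-3,0,0],[-3,0,0],[-3,0,0],[0,0,0]],"roll":[0,0,0,0],"fingers":[0,0,0,0]}'
```

```text
clock: 14.0
position: [0.5083, -0.0313, 0.1581]
ee_rot: [0.0, 0.645, 0.764, -0.001]
contact_force: [-1.2, -0.4, 0.4]
width: -0.0
gripper_force: 0.0
clock: 14.4
position: [0.5095, -0.0389, 0.1581]
ee_rot: [-0.001, 0.645, 0.764, -0.0]
contact_force: [-1.5, 2.1, 1.1]
width: -0.0002
gripper_force: 1.7
```

```bash
python3 -m crank '{"translation":[[-2,0,0],[-2,0,0],[0,0,0]],"roll":[0,0,0],"fingers":[0,0,0]}'|grep -E "pos|cont"
python3 -m crank '{"translation":[[-2,0,0],[0,0,0]],"roll":[0,0],"fingers":[0,0]}'|grep -E "pos|cont"
```

```text
position: [0.5095, -0.0391, 0.1581]
contact_force: [-2.7, 11.9, 3.5]
position: [0.5095, -0.0392, 0.1582]
contact_force: [-1.8, 16.6, 4.1]
```

```bash
python3 -m crank '{"translation":[[6,0,0],[10,0,0],[10,0,0],[0,0,-30],[0,0,-40],[0,0,-40],[50,0,0],[50,0,0]],"roll":[0,0,0,0,0,0,0,0],"fingers":[0,0,0,0,0,0,0,0]}'
python3 -m crank '{"translation":[[50,0,0],[0,0,0],[0,0,0]],"roll":[0,0,0],"fingers":[0,0,0]}' | grep cont
python3 - <<'E'
from h import *
c=camera_info("wrist");I=get_image("wrist");S=get_image("side");cs=camera_info("side")
ax=np.array([.5134,-.0562]);y=np.array([-.171,.985]);x=np.array([.985,.171])
# darkest position across the bar: profile along notcher y at z=.171, averaged along the bar
t=np.arange(-.03,.031,.001)
for n,im,cc in(("wrist",I,c),("side",S,cs),("top",get_image("top"),camera_info("top"))):
    g=im.astype(float).mean(2)
    pr=[]
    for a in t:
        q=proj(cc,[[*(ax+a*y+b*x),.171] for b in np.linspace(-.03,.03,13)]).astype(np.float32)
        pr.append(cv2.remap(g.astype(np.float32),q[:,0],q[:,1],cv2.INTER_LINEAR).mean())
    pr=np.array(pr);w=np.clip(np.median(pr)*.7-pr,0,None);print(n,"min",pr.min().round(),"med",np.median(pr).round(),"bar y mm",(w@t/max(w.sum(),1e-9)*1e3).round(1))
E
```

```text
clock: 15.7
position: [0.4914, 0.0792, 0.27]
ee_rot: [0.002, 0.647, 0.763, 0.001]
contact_force: [0.0, 0.7, -0.5]
width: 0.0002
gripper_force: 0.0
contact_force: [0.3, -1.4, -0.9]
wrist min 25.0 med 28.0 bar y mm 0.0
side min 55.0 med 99.0 bar y mm 3.9
top min 26.0 med 246.0 bar y mm 0.8
```

```bash
python3 -c "
from rig import manip;print(manip.sign_off())"
```

```text
the job is handed in; nothing more can be done
None
```

I handed the job in with the cutter home on the seat (it held firm under a 14 N press) and the guard pushed to its hard stop, its handle within about 1 mm of the spindle axis in the top view; the arm finished clear, and the judging result was not shown.

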